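Reset the length stop and butt the workpiece against it

TASK

Set the stop board's length stop to the notch with the green tab: squeeze its orange release lever against the black grip, slide the stop along the fence, and let go so that it locks in that notch. Then lay the pine offcut flat on the board with one long side against the aluminium fence and its left end (as seen from the robot) butted against the steel stop blade, ready for marking out. Leave the tape measure, the wax tin and the try square where they are.

Things in the scene. Friction and masses are not known exactly. Their poses are not given: they have to be found in the camera images.
- stop_board: Plywood board fixed to the table, 180 (x) x 370 (y) x 12 mm. Origin: centre of its underside, on the table; x points away from the robot, y left along the fence, z up; its yaw varies. An aluminium fence stands on it from x = 0 to 44 mm. The workpiece goes on the board in front of the fence (x = -90 to 0), 12 mm above the table.
- fence_face (a point): Point in the aluminium fence's front face, midway along the board, at board-top height (12 mm above the table); axes as the board's, the face is the plane x = 0. The fence is 44 mm deep and low: its top is 28 mm above the table.
- carriage (a joint): Slide of the grey length-stop carriage along the fence, m: 0 at the middle notch, where it starts (at y = 75 mm on the board); positive to +y (left); other notches at -0.070, -0.035, 0.035, 0.070; ends +-0.078. While the lever's tooth is in a notch it is locked, with +-4 mm of play, and is not to be forced; freed, it slides with about 2 N of friction.
- release_lever (a joint): Orange release lever, rad: 0 released (tooth in a notch), 0.26 fully squeezed (upright, end stop). The tooth is free above 0.17; keep the lever squeezed while sliding. Its spring takes about 4 N to start and 7 N at the end and drives it back when let go. If let go between notches the tooth rests on the rack and the lever stays at about 0.16.
- grip_point (a point): Point on the carriage, at its middle along y, 14.5 mm behind the fence face, 94 mm above the table; axes as the board's. Centre the fingers here and close along x to squeeze lever and grip together: fully squeezed they span 16.5 mm either side of it. In front: the fixed black grip, a post 12 (x) x 24 (y) mm, 49 to 108 mm above the table, front face at x = -16.5 mm.
- lever_mid (a point): Middle of the orange lever's handle, a bar 10 (x) x 22 (y) x 66 mm behind the black grip, hinged at its foot 45 mm above the table, 11.5 mm behind grip_point. Released it leans back 0.26 rad; its rear top edge is then 34 mm behind grip_point, 113 mm above the table. Below the lever and the grip nothing of the carriage is higher than 58 mm.
- pointer (a point): The tooth at the carriage's middle, 8 mm wide along y, 56 mm behind the fence face; moves along y with the carriage; axes as the board's. It drops into the 16 mm wide notches of a dark steel rack behind the fence. When this point is level along y with the tab of a notch, the tooth is centred in it.
- stop_face (a point): Point on the right (-y) face of the steel stop blade, at board-top height, 29 mm in front of the fence face; axes as the board's. The blade is fixed to the carriage: 12 mm thick, this face 36 mm right of the carriage's middle, reaching 50 mm in front of the fence, 14 to 44 mm above the table. The carriage itself is 60 mm wide.
- tab_green: Green index tab, 18 x 24 (y) x 6 mm, fixed on the board behind the rack, 79 mm behind the fence face, level along y with the wanted notch. White tabs of the same size mark the three other notches (the middle one has none). Origin: centre of its underside; axes as the board's.
- pine: Pale planed pine offcut, a plain block 58 (x) x 145 (y) x 38 mm high, 0.12 to 0.24 kg, lying flat on the table to the right. Origin: centre of its underside; y along its length, z up. Either end may go to the stop.
- tin: Blue round wax tin, 70 mm across, 34 mm high; origin centre of its underside. Leave it alone.
- tape: Yellow tape measure, 72 x 86 x 34 mm; origin centre of its underside. Leave it alone.
- square: Try square with wooden stock and steel blade, 105 x 164 x 19 mm; origin centre of its underside. Leave it alone.

How it is judged:
On the way, in this order (a step that is already met when the one before it is completed fails the run):
1. the release lever is squeezed until its tooth is out of the notch (value of joint release_lever above 0.18 rad), for 0.1 s.
2. the stop stands at the notch with the green tab, let go and locked (y of pointer in the frame of tab_green between -0.007 and 0.007 m and value of joint release_lever below 0.05 rad and contact force between the fingers and release_lever below 0.5 N), for 0.3 s.
At the end, for the whole second after the job is handed in: The stop's tooth is down (lever below 0.05 rad) in the notch at the green tab (within 7 mm along the rack); the pine offcut lies flat and at rest on the board, parallel to the fence within 0.05 rad, its long side no more than 5 mm from the fence and its end no more than 6 mm from the stop blade (y of pointer in the frame of tab_green between -0.007 and 0.007 m and value of joint release_lever below 0.05 rad and y of pine in the frame of stop_face between -0.0785 and -0.0705 m and x of pine in the frame of fence_face between -0.034 and -0.027 m and z of pine in the frame of fence_face between -0.003 and 0.003 m and angle between the y axis of pine and the y axis of stop_board, either way round below 0.05 rad and angle between pine's own z axis and vertical below 0.05 rad and linear speed of pine below 0.01 m/s); the robot touches nothing.
It fails at once if the wax tin is moved by more than 25 mm (distance of tin from where it was at the start of the episode above 0.025 m).
It fails at once if the tape measure is moved by more than 25 mm (distance of tape from where it was at the start of the episode above 0.025 m).
It fails at once if the try square is moved by more than 25 mm (distance of square from where it was at the start of the episode above 0.025 m).
It also fails if it takes over 64 s, if anything falls off the work surface, if the arm or the gripper's body presses on something with over 40 N, if the wrist force passes 120 N, or if a joint passes its speed limit or range.

ROBOT

A 7-joint arm with a two-finger parallel gripper is mounted at the origin on a cart in front of the work surface, level with it; the furniture and walls round the work are solid. World frame = base frame: x ahead of the robot, y to its left, z up, the work surface at z = 0. Lengths are in m, angles in rad, forces in N, time in s.
With the tool pointing down it reaches from about 0.4 to 0.85 m from the base axis. Payload 6.9 kg.
Tool frame: the origin (TCP) lies midway between the tips of the shut fingers; the grasp point (between the pads) lies 19 mm behind it; z points along the fingers, y is the line along which they close (so a half turn about z gives the same grasp; the last joint's range is limited). The gripper opens to 85 mm and grips with 20 to 120 N. Pads are 22 mm wide; open, the fingers measure 114 mm over their backs; the gripper's body (76 mm by 85 mm) begins 54 mm behind the grasp point. The pads swing forward as they close: fully open they stand 13 mm farther back than shut.
Start: joints at [1.26, 0.507, -0.238, 1.5, 0.126, 1.149, -0.155], TCP at [0.252, -0.572, 0.231] pointing down, gripper open.
Joint ranges: [-3.08, 3.08], [-0.24, 2.05], [-1.43, 1.35], [0, 2.5], [-1.52, 4.66], [0.17, 1.96], [-2.89, 2.89]. Speed limits (rad/s): [2.39, 2.39, 3.14, 3.14, 3.14, 3.14, 3.14].

INTERFACE

Orientations are given as [roll, pitch, yaw] about the fixed x, y, z axes, in that order (R = Rz(yaw) Ry(pitch) Rx(roll)).
In Python, from rig import readout, read_camera, camera_info, ticket, find_in gives the robot as it stands.
- The arm moves only by the tool move_arm, never from a script. Its argument "commands" is a list of rows, each a list of 2 entries, a list of its own where there are three numbers: the shift along the world's x, y, z in m, then the turn, a rotation vector about the world's x, y, z in degrees. A call has 1 to 12 rows; each row is the pose to reach, as a shift and turn from the pose commanded when the call began; what a row does not reach only later rows make up. A row lasts 1/10 s, in which the tool goes at most 50 mm and 8.59 degrees, less where a joint would pass 70% of its speed; a pose out of reach is approached as far as the arm can. A call with a gripper value outside its range is refused whole. "hand" is the opening, from 0 (shut) to 1 (fully open), set as the call begins (left out, the last holds). The fingers move at their own pace and stop on an object; "squeeze" is the grip in N (left out, the last holds). Time passes only in rows, so rows that repeat a pose let the fingers close. It gives the time, the measured TCP pose, the force, the opening and the grip force at its end, in the units of the state.
- readout.get_obs(): the state, without advancing time (a new reading comes with each control period).
- read_camera(name): name is "scene" or "top" or "wrist"; returns (picture, depth): 384x512x3 uint8, red, green, blue; 384x512 float32, m along the optical axis (not along the pixel's ray), 0 where there is no reading.
- camera_info(name): a dict with "intrinsics" (3x3 intrinsics, pixels), "D" ([k1, k2, p1, p2, k3] as OpenCV has them; the pictures are not rectified), "R" (3x3) and "t" (3): a world point X has camera coordinates R X + t. Camera axes: x right, y down, z forward; pixel columns grow to the right and rows downward; lengths in m; the calibration is good to about 2 mm. A picture is of the moment at which its call begins: read the wrist's pose just before it. camera_info takes no time and is no camera call; for the wrist camera it gives the pose at the moment of the call.
- ticket.finish_job(): hands the job in; it is judged then, once.
Trained networks look in the newest picture that a camera, given by its name, has taken for a name from the list of things; names that differ only in an ending like _2 or _b are one class to them, and where a whole thing is asked for, a point or a joint stands for the part that bears it (a point fixed in the world has none). Each returns a list of dicts, best first, with "conf" (0 to 1); they miss things now and then, are a little off and sometimes report something else, mostly with a low value. They report only what shows in the picture. A call takes as long as a camera call.
- find_in(thing, camera): "box" ([left, top, right, bottom] in pixels, round what is visible of it).
The state is a dict: "time_s": time; "joint_positions": joint angles; "qd": joint speeds; "joint_torque": joint torques, N m; "ee_pos": TCP position; "ee_rot": TCP orientation; "force": force on the tool from outside, world axes, zero at the start; "moment": the same for the moment, N m; "finger_gap": finger opening in m; "grasp_force": force on a finger pad.
Only numpy, scipy, OpenCV 4.12 (cv2) and the standard library are available. Lean on these libraries where they do the work, as an engineer would, in place of code of your own. Each camera call takes 0.05 s, during which the arm holds its last target. There are 200 camera calls.

## Working session

There is one attempt and no reset: what is moved stays moved. The work goes in short steps, Python scripts to look and compute and a tool call to move; the robot and the scene stay as the last step left them, time stands still between calls to the robot, and variables do not carry over. Pictures are saved under pics/ and viewed, at most 10 in all, crops included, and the job is handed in when it is done.

Besides the shell and the picture viewer there is one more tool, called after ">>>" by a JSON object that holds its "op" and its "data", one argument or row to a line. move_arm: Moves the arm, as the interface text tells. Its arguments: {"type":"object","properties":{"commands":{"type":"array"},"hand":{"type":"number"},"squeeze":{"type":"number"}},"required":["commands"]}

```bash
ls; mkdir -p pics; cat > h.py <<'E'
import numpy as np, cv2
from rig import readout, read_camera, camera_info, ticket, find_in
def world(cam, uv, depth, info=None):
    i=info or camera_info(cam); K=np.array(i["intrinsics"]); D=np.array(i["D"],float)
    uv=np.array(uv,float).reshape(-1,1,2)
    n=cv2.undistortPoints(uv,K,D)[:,0]
    d=np.array(depth,float).reshape(-1,1)
    P=np.hstack([n,np.ones((len(n),1))])*d
    return (P-np.array(i["t"]).ravel())@np.array(i["R"])
def cloud(cam, dep, info=None):
    v,u=np.mgrid[:384,:512]
    return world(cam,np.stack([u,v],-1).reshape(-1,2),dep.reshape(-1),info).reshape(384,512,3)
E
python3 - <<'E'
from h import *
for c in ["top","scene"]:
    p,d=read_camera(c); np.savez(f"{c}0.npz",p=p,d=d); cv2.imwrite(f"pics/{c}0.png",p[:,:,::-1])
    for n in ["tab_green","pine","carriage","release_lever","stop_board","tin","tape","square"]:
        r=find_in(n,c); print(c,n,[(np.round(x["box"]).tolist(),round(x["conf"],2)) for x in r[:2]])
i=camera_info("top"); print(-np.array(i["R"]).T@np.array(i["t"]).ravel()); 
o=readout.get_obs(); print(o["time_s"],o["ee_pos"],o["ee_rot"],o["force"])
E
```

```text
pics
top tab_green []
top pine [([343.0, 211.0, 391.0, 250.0], 0.86)]
top carriage [([175.0, 186.0, 198.0, 216.0], 0.61)]
top release_lever [([179.0, 188.0, 188.0, 196.0], 0.53), ([341.0, 154.0, 366.0, 178.0], 0.29)]
top stop_board [([157.0, 168.0, 266.0, 232.0], 0.96), ([235.0, 139.0, 255.0, 162.0], 0.43)]
top tin [([342.0, 154.0, 366.0, 178.0], 0.94), ([343.0, 211.0, 390.0, 249.0], 0.47)]
top tape [([233.0, 141.0, 254.0, 162.0], 0.8)]
top square [([280.0, 227.0, 328.0, 258.0], 0.64)]
scene tab_green []
scene pine [([117.0, 210.0, 159.0, 260.0], 0.57)]
scene carriage [([298.0, 145.0, 340.0, 177.0], 0.87)]
scene release_lever [([321.0, 152.0, 337.0, 177.0], 0.52)]
scene stop_board [([241.0, 134.0, 364.0, 232.0], 0.71)]
scene tin [([172.0, 276.0, 196.0, 300.0], 0.57)]
scene tape [([287.0, 221.0, 322.0, 248.0], 0.79)]
scene square [([162.0, 184.0, 224.0, 220.0], 0.7)]
[0.39390266 0.01930611 1.43005745]
0.9 [ 0.25243657 -0.57175159  0.23129418] [ 3.14157923e+00 -3.55121809e-05  4.15758096e-01] [0.46583335 0.18514125 0.02133822]
```

View pics/top0.png

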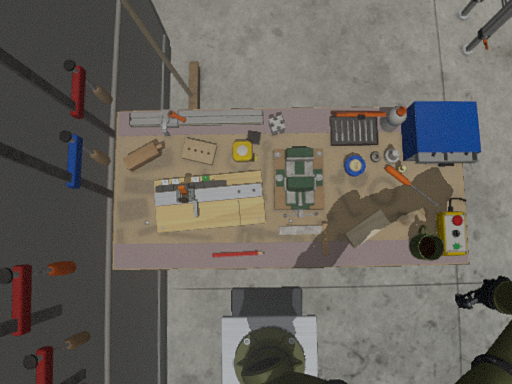

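View pics/scene0.png

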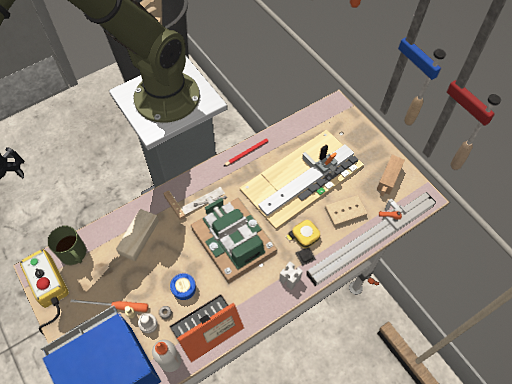

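Top view: the yawed board is at (155–265, 168–232), with its stop at about (185, 190). The pine lies askew at (345–390, 211–248), and a green vise stands between them. Next I'll measure the geometry.

```bash
python3 - <<'E'
from h import *
z=np.load("top0.npz"); p,d=z["p"],z["d"]; C=cloud("top",d)
def rect(m,name):
    q=C[m][:,:2].astype(np.float32); (c,s,a)=cv2.minAreaRect(q); print(name,m.sum(),np.round(c,4),np.round(s,4),round(a,2),np.median(C[m][:,2]))
v,u=np.mgrid[:384,:512]
def box(l,t,r,b): return (u>=l)&(u<=r)&(v>=t)&(v<=b)
m=box(340,208,394,252)&(C[...,2]>.028)&(C[...,2]<.045); rect(m,"pine")
m=box(152,164,270,236)&(C[...,2]>.007)&(C[...,2]<.05); rect(m,"board")
m=box(270,140,330,215)&(C[...,2]>.02); rect(m,"vise"); print(C[m][:,2].max())
hsv=cv2.cvtColor(p,cv2.COLOR_RGB2HSV)
m=box(152,164,270,200)&(hsv[...,0]>40)&(hsv[...,0]<85)&(hsv[...,1]>100); print("green",C[m].mean(0) if m.any() else 0, m.sum(), np.argwhere(m)[:5])
m=box(152,160,270,215)&(hsv[...,0]<12)&(hsv[...,1]>170); print("orange",C[m].mean(0),m.sum())
cv2.imwrite("pics/topc.png",cv2.resize(p[155:240,145:275,::-1],None,fx=6,fy=6,interpolation=cv2.INTER_CUBIC))
w,dw=read_camera("wrist"); cv2.imwrite("pics/w0.png",w[:,:,::-1])
W=cloud("wrist",dw); m=(W[...,2]>.03)&(W[...,2]<.045); q=W[m][:,:2].astype(np.float32); print(cv2.minAreaRect(q), m.sum())
i=camera_info("wrist"); print(-np.array(i["R"]).T@np.array(i["t"]).ravel(), np.array(i["R"])[2])
E
```

```text
pine 744 [ 0.4362 -0.3321] [0.0569 0.148 ] 32.73 0.03833553314499729
board 5415 [0.5434 0.1931] [0.4007 0.2471] 88.98 0.014622584868642305
vise 3243 [ 0.5498 -0.0981] [0.1905 0.3406] 82.23 0.06351966767134633
1.430057449092254
green [0.61603725 0.2085799  0.0180454 ] 26 [[176 203]
 [176 204]
 [176 206]
 [176 207]
 [176 208]]
orange [0.56120581 0.26634617 0.08446101] 1
((0.38284292817115784, -0.5665605664253235), (0.09686454385519028, 0.16675545275211334), 4.713350296020508) 5794
[ 0.3239796  -0.54148172  0.3735021 ] [-0.27788145 -0.12204632 -0.95283083]
```

View pics/topc.png

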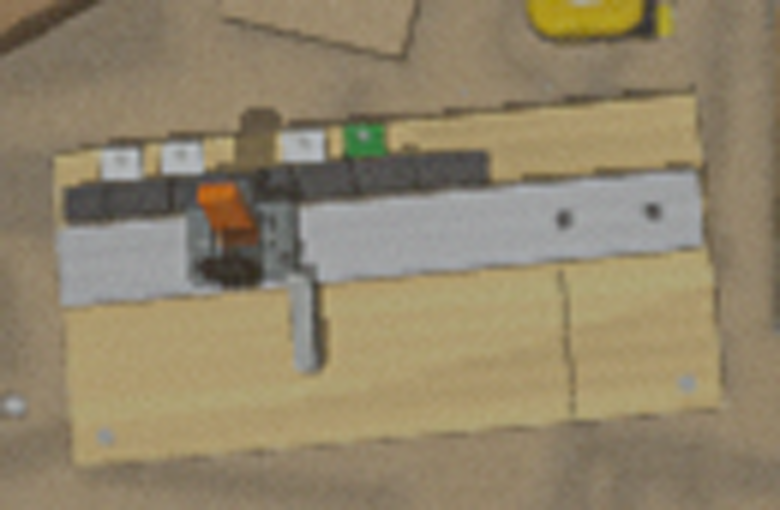

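View pics/w0.png

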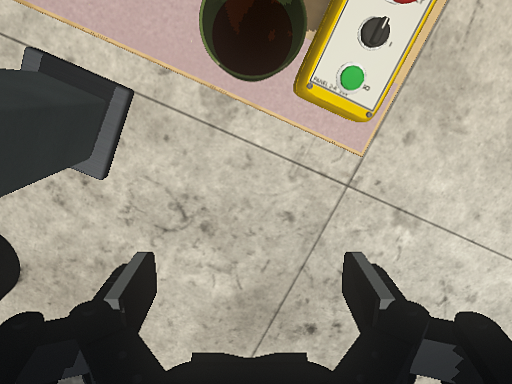

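Tabs in the crop, left to right: white at x=122, 183 and 303, green at 364. Green is the rightmost notch, so the target is −0.070. Next I'll compute the board pose.

```bash
cat >> h.py <<'E'
def onplane(cam, uv, z, info=None):
    a=world(cam,uv,np.ones(len(uv)),info); i=info or camera_info(cam)
    c=-np.array(i["R"]).T@np.array(i["t"]).ravel(); r=a-c
    return c+r*((z-c[2])/r[:,2])[:,None]
E
python3 - <<'E'
from h import *
f=lambda L:np.array(L)/6+[145-.4,155-.4]
P=onplane("top",f([(55,155),(697,92),(718,405),(75,465)]),.012)[:,:2]; print(P)
e=P[0]-P[1]+P[3]-P[2]; print("len",np.linalg.norm(P[0]-P[1]),np.linalg.norm(P[3]-P[0]),"yaw",np.arctan2(-e[0],e[1]),"c",P.mean(0))
F=onplane("top",f([(58,305),(703,247)]),.028)[:,:2]; print("fence",F)
c=P.mean(0); y=np.arctan2(-e[0],e[1]); R=np.array([[np.cos(y),-np.sin(y)],[np.sin(y),np.cos(y)]])
print("fence in board",(F-c)@R)
T=onplane("top",f([(122,162),(183,157),(303,146),(364,139)]),.018)[:,:2]; print("tabs",(T-c)@R)
print("grip world", c+R@[.0145,.075],"target",c+R@[.0145,.005],"pine target",c+R@[-.0305,.005-.036-.0745])
E
```

```text
[[0.61205077 0.38859463]
 [0.64243029 0.0192766 ]
 [0.46366554 0.01020072]
 [0.43452505 0.37430041]]
len 0.37056540115159514 0.1781002716918479 yaw 0.0809768377832662 c [0.53816791 0.19809309]
fence [[0.52404663 0.38122601]
 [0.55144702 0.01726957]]
fence in board [[ 0.00073832  0.18367507]
 [-0.00139092 -0.18130512]]
tabs [[0.0801823  0.14406221]
 [0.07963472 0.10884545]
 [0.07924693 0.03978278]
 [0.07986811 0.00472012]]
grip world [0.54655377 0.27402021] target [0.55221596 0.20424959] pine target [0.51630158 0.0904717 ]
```

>>> {"op": "move_arm", "data": {
  "commands": [
    [[0.03,0.05,0.02],[0,0,5]],
    [[0.06,0.1,0.03],[0,0,10]],
    [[0.08,0.15,0.04],[0,0,15]],
    [[0.1,0.2,0.05],[0,0,20]],
    [[0.12,0.25,0.06],[0,0,25]],
    [[0.14,0.29,0.07],[0,0,30]],
    [[0.16,0.34,0.07],[0,0,35]],
    [[0.18,0.38,0.07],[0,0,40]],
    [[0.19,0.43,0.07],[0,0,45]],
    [[0.2,0.47,0.07],[0,0,50]],
    [[0.21,0.52,0.07],[0,0,55]],
    [[0.22,0.56,0.07],[0,0,60]]
  ],
  "hand": 1
}}

```text
time_s: 2.15
ee_pos: [0.4696, -0.022, 0.3017]
ee_rot: [3.141, 0.0, 1.466]
force: [1.3, -0.8, -0.4]
finger_gap: 0.0856
grasp_force: 0.0
```

>>> {"op": "move_arm", "data": {
  "commands": [
    [[0.02,0.05,0],[0,0,3]],
    [[0.04,0.1,0],[0,0,6]],
    [[0.06,0.15,0],[0,0,9]],
    [[0.075,0.2,-0.01],[0,0,10.8]],
    [[0.08,0.24,-0.02],[0,0,10.8]],
    [[0.08,0.26,-0.03],[0,0,10.8]],
    [[0.08,0.26,-0.03],[0,0,10.8]]
  ]
}}

```text
time_s: 2.85
ee_pos: [0.5477, 0.241, 0.2696]
ee_rot: [-3.139, -0.002, 1.658]
force: [0.3, -0.8, 0.0]
finger_gap: 0.0854
grasp_force: 0.0
```

```bash
python3 - <<'E'
from h import *
o=readout.get_obs(); print(o["ee_pos"],o["ee_rot"],o["joint_positions"])
i=camera_info("wrist"); p,d=read_camera("wrist"); cv2.imwrite("pics/w1.png",p[:,:,::-1]); np.savez("w1.npz",p=p,d=d)
W=cloud("wrist",d,i); np.save("W1.npy",W)
hsv=cv2.cvtColor(p,cv2.COLOR_RGB2HSV)
def rep(n,m):
    if m.sum()<20: print(n,m.sum());return
    q=W[m]; r=cv2.minAreaRect(q[:,:2].astype(np.float32)); print(n,m.sum(),np.round(q.mean(0),4),np.round(r[0],4),np.round(r[1],4),round(r[2],2),"z",q[:,2].min().round(3),q[:,2].max().round(3))
rep("green",(hsv[...,0]>45)&(hsv[...,0]<80)&(hsv[...,1]>120)&(W[...,2]<.03))
om=(hsv[...,0]<14)&(hsv[...,1]>190)&(hsv[...,2]>120)&(W[...,2]>.045)&(W[...,2]<.13); rep("orange",om)
print(np.argwhere(om).mean(0) if om.any() else 0)
E
```

```text
[0.5476633  0.24096391 0.26959019] [-3.13857291e+00 -2.30481537e-03  1.65832160e+00] [ 0.00295247  0.50979977 -0.75464597  1.50441409  0.35376279  1.27021977
 -0.7061111 ]
green 222 [0.617  0.2081 0.0174] [0.6177 0.2081] [0.0177 0.0238] 8.81 z 0.011 0.02
orange 863 [0.7012 0.2798 0.0911] [0.6883 0.275 ] [0.2641 0.0497] 7.25 z 0.049 0.112
[145.94090382 401.56199305]
```

View pics/w1.png

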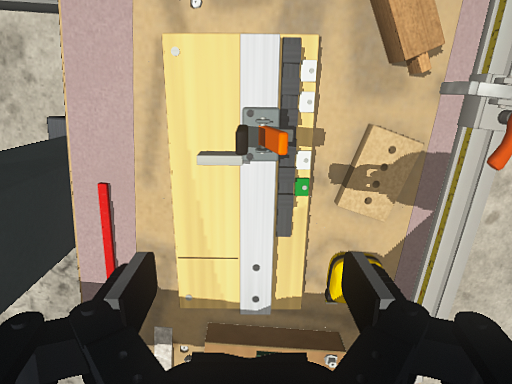

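The wrist view shows the black grip at (242,140), the orange lever at (272,140), the blade at (197–240,158) and the green tab at (304,187). I'll refine the pose from these.

```bash
python3 - <<'E'
from h import *
z=np.load("w1.npz");p=z["p"];W=np.load("W1.npy"); hsv=cv2.cvtColor(p,cv2.COLOR_RGB2HSV)
v,u=np.mgrid[:384,:512]
y=.081; R=np.array([[np.cos(y),-np.sin(y)],[np.sin(y),np.cos(y)]]); c=np.array([.538,.198])
B=W.copy(); B[...,:2]=(W[...,:2]-c)@R
def st(n,m):
    q=B[m]; print(n,m.sum(),np.round(np.percentile(q,[3,50,97],axis=0),4).tolist())
bx=lambda l,t,r,b:(u>=l)&(u<=r)&(v>=t)&(v<=b)
st("grip",bx(225,110,256,160)&(B[...,2]>.1)&(B[...,2]<.115))
st("lever",bx(250,110,300,160)&(B[...,2]>.065)&(hsv[...,1]>180))
st("blade",bx(190,145,238,170)&(B[...,2]>.038)&(B[...,2]<.05))
# fence front edge line, board front edge
g=(B[...,2]>.02)&(B[...,2]<.036)&bx(230,30,300,315)
for lab,M in (("fence",g),("board",(B[...,2]>.006)&bx(150,30,330,300))):
    ys=[];xs=[]
    for r in range(45,295,3):
        if lab=="fence" and 95<r<170: continue
        k=np.where(M[r])[0]
        if len(k)>5: xs.append(B[r,k[0],0]);ys.append(B[r,k[0],1])
    xs=np.array(xs);ys=np.array(ys);ok=abs(xs-np.median(xs))<.006
    a=np.polyfit(ys[ok],xs[ok],1); print(lab,"x=",a,"n",ok.sum(), "resid",np.std(xs[ok]-np.polyval(a,ys[ok])))
st("green",(hsv[...,0]>45)&(hsv[...,0]<80)&(hsv[...,1]>120)&(B[...,2]<.03)&bx(280,160,330,210))
E
```

```text
grip 315 [[-0.0004, 0.0623, 0.1038], [0.0053, 0.0738, 0.1072], [0.0109, 0.0842, 0.1087]]
lever 523 [[0.0294, 0.0633, 0.0731], [0.0383, 0.074, 0.1059], [0.0478, 0.0837, 0.1126]]
blade 466 [[-0.0476, 0.0376, 0.0398], [-0.0243, 0.0437, 0.0435], [-0.0011, 0.0489, 0.0451]]
fence x= [0.00158789 0.00179255] n 59 resid 2.9570525278013008e-05
board x= [-0.00080747 -0.08755727] n 65 resid 0.00047794498501070213
green 222 [[0.0717, -0.0078, 0.016], [0.079, 0.0042, 0.0175], [0.0881, 0.0147, 0.019]]
```

```bash
python3 - <<'E'
from h import *
o=readout.get_obs(); print(o["time_s"],o["ee_pos"],o["ee_rot"],o["qd"])
E
```

```text
2.9 [0.54855187 0.23824048 0.27030291] [-3.13959534e+00 -4.92642145e-04  1.65551001e+00] [ 0.05259699 -0.02865583  0.02728571 -0.00422434  0.00781998  0.01150939
  0.01618351]
```

>>> {"op": "move_arm", "data": {
  "commands": [
    [[0.001,0.02,-0.04],[0,0,0]],
    [[0.003,0.036,-0.08],[0,0,0]],
    [[0.003,0.036,-0.1],[0,0,0]],
    [[0.003,0.036,-0.1],[0,0,0]],
    [[0.003,0.036,-0.1],[0,0,0]],
    [[0.003,0.036,-0.1],[0,0,0]]
  ]
}}

```text
time_s: 3.5
ee_pos: [0.5537, 0.2716, 0.1733]
ee_rot: [3.139, -0.001, 1.65]
force: [-0.4, -0.2, 0.8]
finger_gap: 0.0853
grasp_force: 0.0
```

>>> {"op": "move_arm", "data": {
  "commands": [
    [[-0.003,0.001,-0.03],[0,0,0]],
    [[-0.003,0.001,-0.06],[0,0,0]],
    [[-0.003,0.001,-0.08],[0,0,0]],
    [[-0.003,0.001,-0.099],[0,0,0]],
    [[-0.003,0.001,-0.099],[0,0,0]],
    [[-0.003,0.001,-0.099],[0,0,0]],
    [[-0.003,0.001,-0.099],[0,0,0]]
  ]
}}

```text
time_s: 4.2
ee_pos: [0.5505, 0.2736, 0.0742]
ee_rot: [3.139, -0.001, 1.651]
force: [0.2, 0.3, 0.8]
finger_gap: 0.0857
grasp_force: 0.0
```

```bash
python3 - <<'E'
from h import *
i=camera_info("wrist"); p,d=read_camera("wrist"); cv2.imwrite("pics/w2.png",p[:,:,::-1])
o=readout.get_obs(); print(o["ee_pos"],o["ee_rot"],o["force"])
E
```

```text
[0.55042711 0.27359837 0.07404102] [ 3.13907558e+00 -1.00569067e-03  1.65107968e+00] [-0.37027277 -0.26116397  0.09224721]
```

View pics/w2.png

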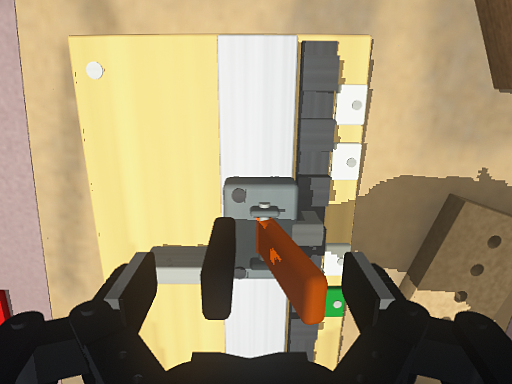

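The grip and lever are both between the fingers. Squeezing.

>>> {"op": "move_arm", "data": {
  "commands": [
    [[-0.0015,-0.0005,0],[0,0,0]],
    [[-0.0025,-0.0005,0],[0,0,0]],
    [[-0.0025,-0.0005,0],[0,0,0]],
    [[-0.0025,-0.0005,0],[0,0,0]],
    [[-0.0025,-0.0005,0],[0,0,0]],
    [[-0.0025,-0.0005,0],[0,0,0]],
    [[-0.0025,-0.0005,0],[0,0,0]],
    [[-0.0025,-0.0005,0],[0,0,0]]
  ],
  "hand": 0,
  "squeeze": 35
}}

```text
time_s: 5.05
ee_pos: [0.5473, 0.2734, 0.074]
ee_rot: [3.14, -0.001, 1.652]
force: [-2.0, -1.4, 10.2]
finger_gap: 0.0319
grasp_force: 38.8
```

>>> {"op": "move_arm", "data": {
  "commands": [
    [[0.0005,-0.006,0],[0,0,0]],
    [[0.001,-0.014,0],[0,0,0]],
    [[0.0018,-0.022,0],[0,0,0]],
    [[0.0025,-0.03,0],[0,0,0]],
    [[0.0031,-0.038,0],[0,0,0]],
    [[0.0037,-0.046,0],[0,0,0]],
    [[0.0044,-0.054,0],[0,0,0]],
    [[0.005,-0.062,0],[0,0,0]],
    [[0.0056,-0.07,0],[0,0,0]],
    [[0.0056,-0.07,0],[0,0,0]],
    [[0.0056,-0.07,0],[0,0,0]],
    [[0.0056,-0.07,0],[0,0,0]]
  ]
}}

```text
time_s: 6.25
ee_pos: [0.5529, 0.2029, 0.0739]
ee_rot: [3.14, 0.0, 1.651]
force: [-3.3, -2.4, 12.8]
finger_gap: 0.0323
grasp_force: 39.3
```

```bash
python3 - <<'E'
from h import *
i=camera_info("wrist"); p,d=read_camera("wrist"); cv2.imwrite("pics/w3.png",p[:,:,::-1])
o=readout.get_obs(); print(o["ee_pos"],o["ee_rot"],o["force"])
E
```

```text
[0.55291352 0.20286922 0.07393983] [3.13983422e+00 3.66174761e-05 1.65128650e+00] [-2.17603046 -2.73551804 11.78330397]
```

View pics/w3.png

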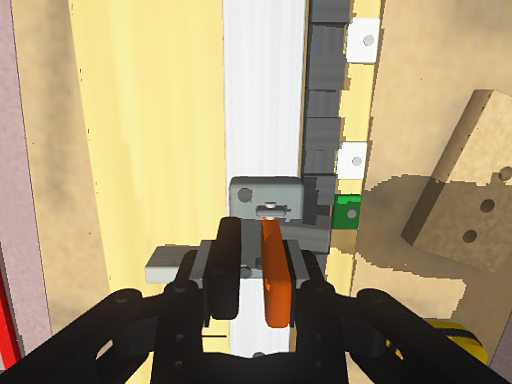

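The carriage moved 70 mm with the grip and its tooth now sits level with the green tab at (346,212). Releasing and lifting.

>>> {"op": "move_arm", "data": {
  "commands": [
    [[0,0,0],[0,0,0]],
    [[0,0,0],[0,0,0]],
    [[0.001,0,0],[0,0,0]],
    [[0.003,0,0],[0,0,0]],
    [[0.003,0,0],[0,0,0]],
    [[0.003,0,0],[0,0,0]],
    [[0.003,0,0],[0,0,0]],
    [[0.003,0,0.03],[0,0,0]],
    [[0.003,0,0.07],[0,0,0]],
    [[0.003,0,0.12],[0,0,0]],
    [[-0.01,-0.02,0.16],[0,0,0]],
    [[-0.02,-0.04,0.18],[0,0,0]]
  ],
  "hand": 1
}}

```text
time_s: 7.5
ee_pos: [0.5327, 0.164, 0.2559]
ee_rot: [3.137, -0.002, 1.653]
force: [-0.4, 0.6, 0.9]
finger_gap: 0.0855
grasp_force: 0.0
```

```bash
cat > chk.py <<'E'
from h import *
import sys
y=.080; R=np.array([[np.cos(y),-np.sin(y)],[np.sin(y),np.cos(y)]]); c=np.array([.5395,.1968])
i=camera_info("wrist"); p,d=read_camera("wrist"); cv2.imwrite(f"pics/{sys.argv[1]}.png",p[:,:,::-1])
o=readout.get_obs(); print(o["time_s"],o["ee_pos"],o["ee_rot"])
W=cloud("wrist",d,i); B=W.copy(); B[...,:2]=(W[...,:2]-c)@R; np.save("B.npy",B)
hsv=cv2.cvtColor(p,cv2.COLOR_RGB2HSV)
def st(n,m):
    q=B[m]; print(n,m.sum(),np.round(np.percentile(q,[3,50,97],axis=0),4).tolist() if len(q) else "")
near=lambda x0,x1,y0,y1,z0,z1:(B[...,0]>x0)&(B[...,0]<x1)&(B[...,1]>y0)&(B[...,1]<y1)&(B[...,2]>z0)&(B[...,2]<z1)
st("lever",near(.0,.07,-.1,.15,.065,.13)&(hsv[...,1]>180)&(hsv[...,0]<15))
st("grip",near(-.01,.015,-.1,.15,.1,.115))
st("blade",near(-.05,-.005,-.15,.1,.0405,.048))
st("green",(hsv[...,0]>45)&(hsv[...,0]<80)&(hsv[...,1]>120)&near(.06,.1,-.05,.06,.01,.03))
E
python3 chk.py w4
```

```text
7.55 [0.53255459 0.16006723 0.25750928] [3.13628873e+00 1.79877401e-03 1.64990274e+00]
lever 447 [[0.027, -0.006, 0.0694], [0.0338, 0.0044, 0.0945], [0.0456, 0.013, 0.1112]]
grip 338 [[-0.0021, -0.0066, 0.1046], [0.0032, 0.0044, 0.1072], [0.0087, 0.015, 0.1087]]
blade 424 [[-0.0483, -0.0312, 0.0414], [-0.0276, -0.0255, 0.0436], [-0.007, -0.0202, 0.0449]]
green 243 [[0.0698, -0.0064, 0.0159], [0.0767, 0.0052, 0.0174], [0.0862, 0.0144, 0.019]]
```

The lever has sprung back and the tooth is level with the green tab (y 4.4 vs ~4.5 mm). Next, the pine.

>>> {"op": "move_arm", "data": {
  "commands": [
    [[-0.01,-0.05,0],[0,0,3]],
    [[-0.02,-0.1,0],[0,0,6]],
    [[-0.03,-0.15,0],[0,0,9]],
    [[-0.04,-0.2,0],[0,0,12]],
    [[-0.05,-0.24,0],[0,0,15]],
    [[-0.06,-0.29,0],[0,0,18]],
    [[-0.07,-0.34,0],[0,0,21]],
    [[-0.08,-0.39,0],[0,0,24]],
    [[-0.09,-0.44,0],[0,0,27]],
    [[-0.095,-0.48,-0.01],[0,0,28]],
    [[-0.095,-0.49,-0.02],[0,0,28]],
    [[-0.095,-0.49,-0.02],[0,0,28]]
  ]
}}

```text
time_s: 8.75
ee_pos: [0.436, -0.329, 0.2303]
ee_rot: [-3.141, -0.003, 2.136]
force: [-0.1, 0.5, 0.6]
finger_gap: 0.0853
grasp_force: 0.0
```

>>> {"op": "move_arm", "data": {
  "commands": [
    [[0,0,0],[0,0,0]],
    [[0,0,0],[0,0,0]],
    [[0,0,0],[0,0,0]]
  ]
}}

```text
time_s: 9.05
ee_pos: [0.4385, -0.3257, 0.2331]
ee_rot: [3.141, 0.001, 2.143]
force: [-0.3, 0.4, 0.3]
finger_gap: 0.0854
grasp_force: 0.0
```

```bash
python3 - <<'E'
from h import *
i=camera_info("wrist"); p,d=read_camera("wrist"); cv2.imwrite("pics/w5.png",p[:,:,::-1])
o=readout.get_obs(); print(o["time_s"],o["ee_pos"],o["ee_rot"],np.degrees(o["ee_rot"][2]),o["joint_positions"])
W=cloud("wrist",d,i); q0=np.array([.4362,-.3321])
m=(abs(W[...,2]-.038)<.005)&(np.linalg.norm(W[...,:2]-q0,axis=-1)<.1)
n,l,s,_=cv2.connectedComponentsWithStats(m.astype(np.uint8)); k=1+s[1:,4].argmax(); m=l==k
r=cv2.minAreaRect(W[m][:,:2].astype(np.float32)); print(r,m.sum(),s[k],np.median(W[m][:,2]))
print([(b["box"],b["conf"]) for b in find_in("pine","wrist")])
E
```

```text
9.1 [ 0.43834957 -0.32605874  0.23300627] [3.14139381e+00 1.04518164e-03 2.14250495e+00] 122.75649106534756 [ 1.15534917  0.4784198  -0.8605461   1.70275757  0.39430655  1.14268225
  0.75507595]
((0.437566876411438, -0.3344387412071228), (0.05809110403060913, 0.14502348005771637), 33.110816955566406) 7032 [ 215  102   57  132 7032] 0.03753814185386453
[([215.6, 102.3, 270.9, 233.3], 0.56)]
```

View pics/w5.png

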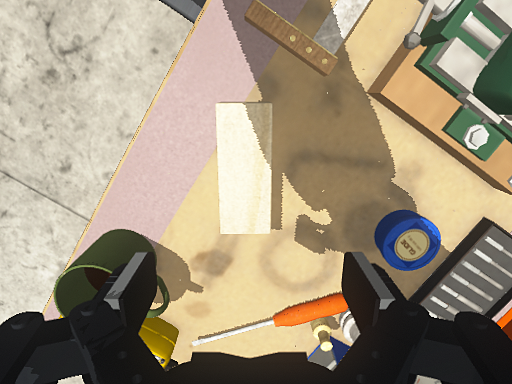

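The pine is clear of everything around it (centre pixel 243,168) and measures exactly 58×145 mm. Descending.

>>> {"op": "move_arm", "data": {
  "commands": [
    [[-0.001,-0.0085,-0.04],[0,0,0.4]],
    [[-0.001,-0.0085,-0.085],[0,0,0.4]],
    [[-0.001,-0.0085,-0.13],[0,0,0.4]],
    [[-0.001,-0.0085,-0.17],[0,0,0.4]],
    [[-0.001,-0.0085,-0.2],[0,0,0.4]],
    [[-0.001,-0.0085,-0.215],[0,0,0.4]],
    [[-0.001,-0.0085,-0.219],[0,0,0.4]],
    [[-0.001,-0.0085,-0.219],[0,0,0.4]],
    [[-0.001,-0.0085,-0.219],[0,0,0.4]]
  ]
}}

```text
time_s: 10.05
ee_pos: [0.4377, -0.3363, 0.0148]
ee_rot: [3.141, 0.002, 2.147]
force: [-0.3, 0.6, 0.7]
finger_gap: 0.0854
grasp_force: 0.0
```

>>> {"op": "move_arm", "data": {
  "commands": [
    [[0,0,0],[0,0,0]],
    [[0,0,0],[0,0,0]],
    [[0,0,0],[0,0,0]],
    [[0,0,0],[0,0,0]],
    [[0,0,0],[0,0,0]],
    [[0,0,0],[0,0,0]]
  ],
  "hand": 0,
  "squeeze": 50
}}

```text
time_s: 10.65
ee_pos: [0.4373, -0.3363, 0.0146]
ee_rot: [3.141, 0.002, 2.147]
force: [-2.1, 0.6, 7.0]
finger_gap: 0.0568
grasp_force: 53.0
```

>>> {"op": "move_arm", "data": {
  "commands": [
    [[0,0,0.02],[0,0,0]],
    [[0,0,0.06],[0,0,0]],
    [[0,0,0.1],[0,0,0]],
    [[0,0.01,0.145],[0,0,-1]],
    [[0.005,0.03,0.18],[0,0,-4]],
    [[0.01,0.07,0.2],[0,0,-7]],
    [[0.018,0.11,0.2],[0,0,-10]],
    [[0.025,0.15,0.2],[0,0,-13]],
    [[0.032,0.19,0.2],[0,0,-16]],
    [[0.039,0.23,0.2],[0,0,-19]],
    [[0.046,0.27,0.2],[0,0,-22]],
    [[0.053,0.31,0.2],[0,0,-25]]
  ]
}}

```text
time_s: 11.85
ee_pos: [0.4894, -0.0244, 0.2137]
ee_rot: [3.141, 0.001, 1.708]
force: [0.2, 0.3, -1.3]
finger_gap: 0.057
grasp_force: 54.5
```

>>> {"op": "move_arm", "data": {
  "commands": [
    [[0.006,0.035,0],[0,0,-2]],
    [[0.012,0.07,-0.01],[0,0,-3.4]],
    [[0.015,0.095,-0.04],[0,0,-3.4]],
    [[0.017,0.103,-0.07],[0,0,-3.4]],
    [[0.017,0.103,-0.085],[0,0,-3.4]],
    [[0.017,0.103,-0.085],[0,0,-3.4]],
    [[0.017,0.103,-0.085],[0,0,-3.4]],
    [[0.017,0.103,-0.085],[0,0,-3.4]]
  ]
}}

```text
time_s: 12.65
ee_pos: [0.5073, 0.077, 0.1294]
ee_rot: [3.14, 0.0, 1.651]
force: [0.4, -0.6, -0.3]
finger_gap: 0.057
grasp_force: 54.5
```

```bash
cat > chk2.py <<'E'
exec(open("chk.py").read())
zt=o["ee_pos"][2]+.0234
near_b=near(-.12,.05,-.25,.0,zt-.006,zt+.006)
n,l,s,_=cv2.connectedComponentsWithStats(near_b.astype(np.uint8)); m=l==1+s[1:,4].argmax()
r=cv2.minAreaRect(B[m][:,:2].astype(np.float32)); print("pine",r,m.sum()); st("pine",m)
E
python3 chk2.py w6
```

```text
12.7 [0.50730095 0.07693304 0.12945971] [3.13959317e+00 6.35468500e-05 1.65068575e+00]
lever 1947 [[0.0265, -0.0074, 0.0663], [0.0334, -0.0025, 0.0902], [0.0448, 0.007, 0.1113]]
grip 610 [[-0.0022, -0.0083, 0.101], [0.0026, -0.0044, 0.1069], [0.0089, -0.0002, 0.1086]]
blade 1225 [[-0.0485, -0.0318, 0.0422], [-0.0272, -0.0267, 0.0436], [-0.0063, -0.0211, 0.045]]
green 396 [[0.0705, -0.0069, 0.0156], [0.0785, -0.0013, 0.0175], [0.0869, 0.0069, 0.0189]]
pine ((-0.04139971733093262, -0.10250933468341827), (0.08438010513782501, 0.11910511553287506), 0.8392042517662048) 36959
pine 36959 [[-0.0689, -0.1512, 0.1513], [-0.0412, -0.0902, 0.1525], [-0.0136, -0.0457, 0.1538]]
```

View pics/w6.png

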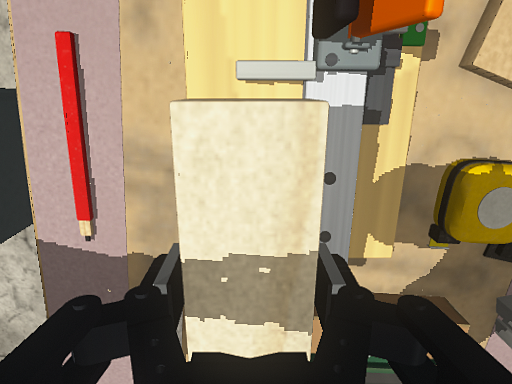

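>>> {"op": "move_arm", "data": {
  "commands": [
    [[0.004,0.004,-0.03],[0,0,0]],
    [[0.004,0.004,-0.06],[0,0,0]],
    [[0.004,0.004,-0.085],[0,0,0]],
    [[0.004,0.004,-0.099],[0,0,0]],
    [[0.004,0.004,-0.099],[0,0,0]],
    [[0.006,0.006,-0.099],[0,0,0]],
    [[0.008,0.008,-0.099],[0,0,0]],
    [[0.01,0.01,-0.099],[0,0,0]],
    [[0.01,0.01,-0.1],[0,0,0]],
    [[0.01,0.01,-0.102],[0,0,0]],
    [[0.01,0.01,-0.102],[0,0,0]],
    [[0.01,0.01,-0.102],[0,0,0]]
  ]
}}

```text
time_s: 13.9
ee_pos: [0.5169, 0.0872, 0.0266]
ee_rot: [3.141, -0.0, 1.652]
force: [0.6, 0.3, 3.4]
finger_gap: 0.0564
grasp_force: 55.1
```

>>> {"op": "move_arm", "data": {
  "commands": [
    [[0.001,0,0],[0,0,0]],
    [[0.002,0,0],[0,0,0]],
    [[0.003,0,0],[0,0,0]],
    [[0.003,0,0],[0,0,0]]
  ]
}}

```text
time_s: 14.3
ee_pos: [0.517, 0.0872, 0.0266]
ee_rot: [-3.138, 0.001, 1.652]
force: [-9.3, -0.0, 14.3]
finger_gap: 0.0567
grasp_force: 56.3
```

```bash
python3 chk2.py w7
```

```text
14.35 [0.51705971 0.08718447 0.02664947] [-3.13779771e+00  9.92097985e-04  1.65202077e+00]
lever 371 [[0.0267, -0.0077, 0.0652], [0.0303, -0.0072, 0.0698], [0.035, -0.0055, 0.0758]]
grip 1644 [[-0.0097, -0.0926, 0.1006], [-0.0059, -0.0914, 0.1071], [-0.0004, -0.0906, 0.1144]]
blade 4073 [[-0.0483, -0.032, 0.0422], [-0.0273, -0.0263, 0.0435], [-0.0063, -0.021, 0.0451]]
green 707 [[0.0697, -0.0072, 0.015], [0.0768, -0.002, 0.0173], [0.083, 0.0019, 0.0188]]
pine ((-0.03051222860813141, -0.09300506114959717), (0.08434862643480301, 0.11817233264446259), 0.07507073134183884) 36953
pine 36953 [[-0.0583, -0.1417, 0.0485], [-0.0306, -0.0809, 0.0497], [-0.003, -0.0363, 0.051]]
```

View pics/w7.png

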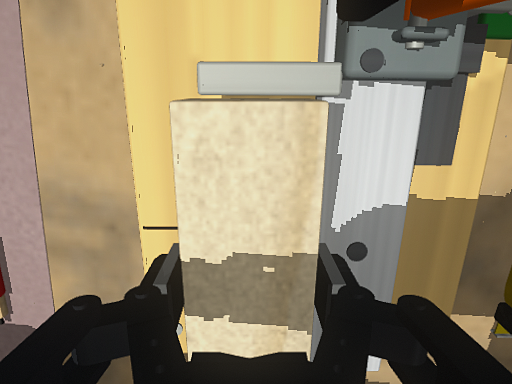

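It touches the fence (−9 N), and the gap to the blade at (197–340, 95) is about 1.5 mm. Unload, release, lift.

>>> {"op": "move_arm", "data": {
  "commands": [
    [[-0.0025,0,0],[0,0,0]],
    [[-0.0025,0,0],[0,0,0]]
  ]
}}

```text
time_s: 14.55
ee_pos: [0.5167, 0.0872, 0.0266]
ee_rot: [-3.141, 0.0, 1.652]
force: [-2.0, 0.3, 6.9]
finger_gap: 0.057
grasp_force: 55.5
```

>>> {"op": "move_arm", "data": {
  "commands": [
    [[0,0,0],[0,0,0]],
    [[0,0,0],[0,0,0]],
    [[0,0,0],[0,0,0]],
    [[0,0,0],[0,0,0]],
    [[0,0,0.02],[0,0,0]],
    [[0,0,0.06],[0,0,0]],
    [[0,-0.01,0.11],[0,0,0]],
    [[0,-0.03,0.15],[0,0,0]],
    [[0,-0.05,0.18],[0,0,0]],
    [[0,-0.05,0.18],[0,0,0]],
    [[0,-0.05,0.18],[0,0,0]],
    [[0,-0.05,0.18],[0,0,0]]
  ],
  "hand": 1
}}

```text
time_s: 15.75
ee_pos: [0.5164, 0.0376, 0.2052]
ee_rot: [-3.14, -0.0, 1.652]
force: [-0.1, 0.4, 0.4]
finger_gap: 0.0853
grasp_force: 0.0
```

```bash
sed -i 's/^zt=.*/zt=.050/' chk2.py; python3 chk2.py w8
```

```text
15.8 [0.51635343 0.03775859 0.20506128] [-3.13941224e+00 -4.91272031e-04  1.65266556e+00]
lever 0 
grip 0 
blade 877 [[-0.0486, -0.1081, 0.0421], [-0.0273, -0.0273, 0.0437], [-0.0066, -0.0211, 0.0479]]
green 202 [[0.0703, -0.0071, 0.015], [0.0784, -0.0032, 0.0174], [0.0867, 0.0009, 0.019]]
pine ((-0.031566791236400604, -0.10613275319337845), (0.1438816636800766, 0.05831677094101906), 89.89867401123047) 10296
pine 10296 [[-0.0585, -0.1727, 0.0482], [-0.0314, -0.099, 0.0496], [-0.0044, -0.0377, 0.0509]]
```

```bash
python3 -c "
from rig import ticket; print(ticket.finish_job())"
```

```text
the job is handed in; nothing more can be done
None
```

I handed in the job at about 16 s. The stop is locked in the green-tab notch, and the pine lies flat on the board, touching or within about 1 mm of the fence and about 1.5 mm from the stop blade. I left the tape measure, wax tin and try square alone.

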